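# Stack the spacers and clock the drive collar on a feed-disc spindle

### The arm

A 6-joint arm with a two-finger parallel gripper is mounted at the origin on a cart in front of the work surface, level with it; the furniture and walls round the work are solid. World frame = base frame: x ahead of the robot, y to its left, z up, the work surface at z = 0. Lengths are in mm, angles in rad, forces in N, time in s.
With the tool pointing down it reaches from about 300 to 1000 mm from the base axis. Payload 5.1 kg.
Tool frame: the origin (TCP) lies between the finger pads; the fingertips stand 14 mm ahead of it and the grasp point (between the pads) lies 5 mm behind it; z points along the fingers, y is the line along which they close (so a half turn about z gives the same grasp; the last joint's range is limited). The gripper opens to 95 mm and grips with 3 to 60 N. Pads are 20 mm wide; open, the fingers measure 119 mm over their backs; the gripper's body (75 mm by 180 mm) begins 59 mm behind the grasp point.
Start: joints at [-1.256, 0.124, 1.65, -0, 1.367, -0.083], TCP at [251.772, -599.246, 228.656] pointing down, gripper open.
Joint ranges: [-2.61, 2.61], [-1.02, 2.33], [0.03, 2.71], [-1.35, 4.49], [0.32, 2.68], [-2.91, 2.91]. Speed limits (rad/s): [2.57, 2.57, 3.14, 3.14, 3.14, 3.14].

### API

Orientations are given as [roll, pitch, yaw] about the fixed x, y, z axes, in that order (R = Rz(yaw) Ry(pitch) Rx(roll)).
In Python, from workcell import * gives the robot as it stands. The module is installed in compiled form; this text tells all that it offers.
- The arm moves only by the tool send_rows, never from a script. Its argument "increments" is a list of rows, each an object with "delta_rot": the turn, a rotation vector about the world's x, y, z in rad, a list of three; "xyz": the shift along the world's x, y, z in mm, a list of three; "hand": the opening, from 0 (shut) to 1 (fully open). A call has 1 to 10 rows; each row shifts and turns the commanded pose from where the row before left it; what a row does not reach is not made up. A row lasts 1/10 s, in which the tool goes at most 50 mm and 8.59 degrees, less where a joint would pass 70% of its speed; a pose out of reach is approached as far as the arm can. A call with a gripper value outside its range is refused whole. The fingers move at their own pace and stop on an object; "newtons" is the grip in N (left out, the last holds). Time passes only in rows, so rows that do not move let the fingers close. It gives the time, the measured TCP pose, the force, the opening and the grip force at its end, in the units of the state.
- get_obs(): the state, without advancing time (a new reading comes with each control period).
- grab_frame(name): name is "scene" or "top"; returns a dict with "image" (420x560x3 uint8, red, green, blue), "intrinsics" (3x3 intrinsics, pixels), "k1" (the pictures are not rectified: a ray, as slopes to the right and down, at radius r is drawn at 1 + k1 r^2 times it, then the intrinsics apply), "xyz" and "attitude" of the camera in the world. Camera axes: x right, y down, z forward; pixel columns grow to the right and rows downward; lengths in mm; the calibration is good to about 2 mm. A picture is of the moment at which its call begins. There is no depth.
- hand_in(): hands the job in; it is judged then, once.
The state is a dict: "clock": time; "q": joint angles; "joint_velocities": joint speeds; "joint_torque": joint torques, N m; "tool_pos": TCP position; "ee_rot": TCP orientation; "contact_force": force on the tool from outside, world axes, zero at the start; "torque": the same for the moment, N m; "width": finger opening in mm; "finger_force": force on a finger pad.
Only numpy, scipy, OpenCV 4.12 (cv2) and the standard library are available. Lean on these libraries where they do the work, as an engineer would, in place of code of your own. Each camera call takes 0.05 s, during which the arm holds its last target. There are 200 camera calls.

### The job

Rebuild the stack on the upright stepped spindle in the blue bearing housing: thread on the wide steel spacer first, then the brass spacer, then the dark drive collar, each fully home on the part below. The collar's cross bar must drop into the cross slot of the spindle nose, so feel for it by turning the collar under light pressure, and never force anything down on the spindle (its bearings take 50 N at most). Leave the oil bottle, the setting block and the nylon roller where they are.

Things in the scene. Friction and masses are not known exactly. Their poses are not given: they have to be found in the camera images.
- housing: blue bearing housing, 76 x 76 mm foot, 34 mm high with the flange, fixed to the worktop; origin at the centre of its underside, on the axis of the upright bright steel spindle that it carries, z up. The spindle turns with a drag of 0.1 N m, and like its parts is lightly oiled; its slots stand at an unknown angle, not told by the housing's yaw
- flange (a point): on the spindle's axis at the level of its flange face (57 mm diameter), 34 mm above the worktop; turns with the housing. Above it: first journal 40 mm diameter up to 47 mm above the worktop, then second journal 31 mm diameter up to 61 mm; the top 2.5 mm of each is chamfered at 45 degrees
- nose (a point): on the spindle's axis at the very top, 77 mm above the worktop; turns with the housing, not with the spindle. The nose is 24 mm in diameter from 61 mm up, its top 2.5 mm chamfered, and cut by a cross slot (two slots at right angles, 7 mm wide, edges barely broken, floor at 66 mm) that leaves four posts and repeats every 90 degrees
- wide_spacer: bright steel ring, 60 mm outside diameter, 42 mm bore, 14 mm high; origin at the centre of its underside. Lies flat on the worktop. Fits the 40 mm journal; home with its underside on the flange, 34 mm above the worktop
- brass_spacer: brass ring, 52 mm outside diameter, 33 mm bore, 14 mm high; origin at the centre of its underside. Lies flat on the worktop. Fits the 31 mm journal; home with its underside on the wide spacer, 48 mm above the worktop
- drive_collar: dark steel collar, 44 mm outside diameter, 26 mm bore, 18 mm high, lying right way up; origin at the centre of its underside. A bright bar 5 mm wide crosses its bore along its x axis, 6 to 14 mm above the underside. It slips over the nose until the bar lies on the posts (underside at 71 mm); in line with a slot (within 4 degrees) it goes 9 mm further down, home on the brass spacer (62 mm)
- oil_bottle: cream oil bottle with a red spout, 44 mm diameter, 145 mm high; origin at the centre of its underside; bystander
- setting_block: ground steel setting block, 25 x 60 x 30 mm high, two holes in its top; origin at the centre of its underside; bystander
- nylon_roller: grey nylon roller standing on end, 27 mm diameter, 30 mm high; origin at the centre of its underside; bystander

How it is judged:
By the outcome, as a careful person would: the job done as asked, in the order asked, and still so for the second after the job is handed in, with the robot touching nothing.
It also fails if it takes over 72 s, if anything falls off the work surface, if the arm or the gripper's body presses on something with over 40 N, if the wrist force passes 120 N, or if a joint passes its speed limit or range.

## Working session

There is one attempt and no reset: what is moved stays moved. The work goes in short steps, Python scripts to look and compute and a tool call to move; the robot and the scene stay as the last step left them, time stands still between calls to the robot, and variables do not carry over. Pictures are saved under pics/ and viewed, at most 10 in all, crops included, and the job is handed in when it is done.

Besides the shell and the picture viewer there is one more tool, called after "Request:" as name([rows], argument=value, ...), one row to a line, values as JSON. send_rows: Moves the arm, as the interface text tells. Its arguments: {"type":"object","properties":{"increments":{"type":"array","items":{"type":"object","properties":{"delta_rot":{"type":"array","items":{"type":"number"}},"xyz":{"type":"array","items":{"type":"number"}},"hand":{"type":"number"}}}},"newtons":{"type":"number"}},"required":["increments"]}

```bash
mkdir -p pics
cat > h.py <<'E'
from workcell import *
import numpy as np, cv2
from scipy.spatial.transform import Rotation as R
def rot(a):
    a=np.array(a,float)
    return a if a.shape==(3,3) else (R.from_quat(a).as_matrix() if a.size==4 else R.from_euler('xyz',a).as_matrix())
def dist(f,u,v): 
    K=np.array(f['intrinsics']); s=np.array([(u-K[0,2])/K[0,0],(v-K[1,2])/K[1,1]]); p=s.copy()
    for _ in range(20): p=s/(1+f['k1']*(p@p))
    return p
def px2w(f,u,v,z):
    p=dist(f,u,v); d=rot(f['attitude'])@np.r_[p,1]; c=np.array(f['xyz']); return c+d*(z-c[2])/d[2]
def w2px(f,P):
    c=rot(f['attitude']).T@(np.array(P,float)-np.array(f['xyz'])); p=c[:2]/c[2]; p=p*(1+f['k1']*(p@p)); K=np.array(f['intrinsics'])
    return np.array([K[0,0]*p[0]+K[0,2],K[1,1]*p[1]+K[1,2]])
E
python3 - <<'E'
from h import *
for n in("scene","top"):
    f=grab_frame(n); cv2.imwrite(f'pics/{n}0.png',cv2.cvtColor(f['image'],cv2.COLOR_RGB2BGR))
    print(n,f['intrinsics'],f['k1'],f['xyz'],f['attitude'])
    np.save(f'{n}0.npy',f,allow_pickle=True)
print(get_obs())
E
```

```text
scene [[399.73172769   0.         272.08875781]
 [  0.         399.73172769 205.10866032]
 [  0.           0.           1.        ]] 0.01629045696197456 [151.68583439 440.11810748 470.64691264] [-2.0572742  -0.0112198  -2.57207756]
top [[447.2427096    0.         276.61581049]
 [  0.         447.2427096  212.65961864]
 [  0.           0.           1.        ]] -0.14565424277820965 [ 375.07240907 -211.09354335 1097.46707734] [-2.98153203  0.01797878 -1.58258486]
{'clock': 0.1, 'q': array([-1.25562686e+00,  1.24462552e-01,  1.65149578e+00, -2.79312682e-05,
        1.36750095e+00, -8.26118213e-02]), 'joint_velocities': array([ 0.00037715, -0.00015582, -0.00139608,  0.00037082,  0.00267316,
       -0.00154189]), 'joint_torque': array([ 2.57427428e-04, -4.18881190e+01, -3.61097217e+01,  7.75912986e-02,
        4.61314037e-02, -7.55428709e-05]), 'tool_pos': array([ 251.58453453, -598.75315241,  227.51990171]), 'ee_rot': array([-3.13973013e+00, -1.26778261e-04,  3.97786833e-01]), 'contact_force': array([-0.17796424,  0.39522728,  0.37603362]), 'torque': array([-0.05688525, -0.01804367, -0.01341227]), 'finger_force': 0.0, 'width': 94.9493216721445}
```

View pics/top0.png

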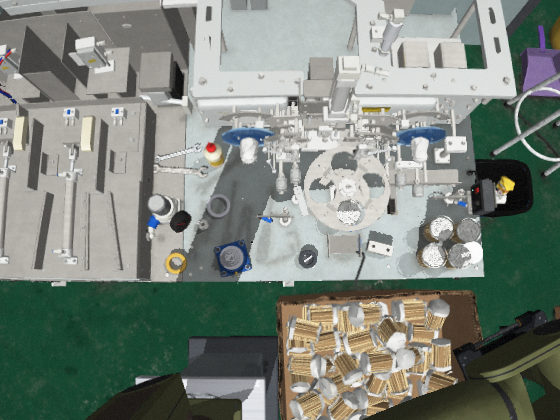

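View pics/scene0.png

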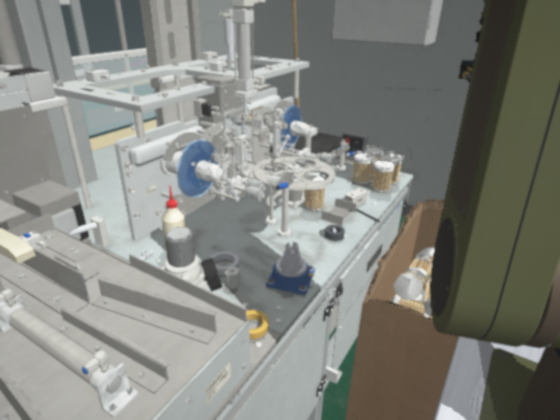

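Run:
```python
import cv2
i=cv2.imread('pics/top0.png')[185:285,145:345]
cv2.imwrite('pics/c1.png',cv2.resize(i,None,fx=4,fy=4,interpolation=cv2.INTER_CUBIC))
i=cv2.imread('pics/scene0.png')[165:355,140:360]
cv2.imwrite('pics/c2.png',cv2.resize(i,None,fx=3,fy=3,interpolation=cv2.INTER_CUBIC))
```

```text
(no output)
```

View pics/c1.png

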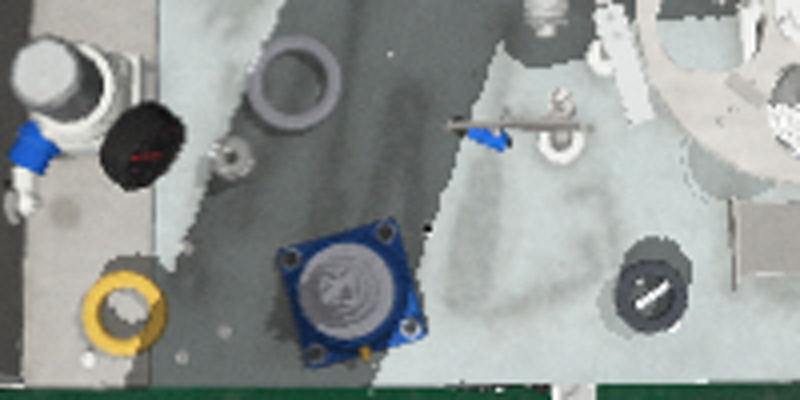

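View pics/c2.png

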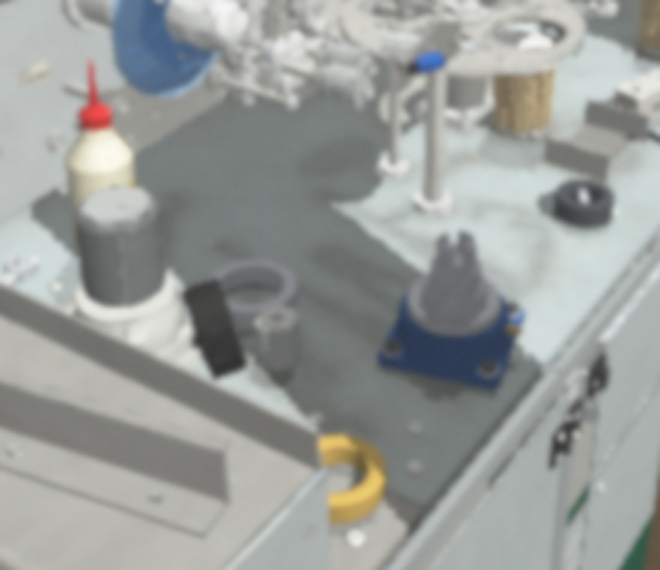

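```bash
cat > fit.py <<'E'
from h import *
th=np.linspace(0,2*np.pi,120,endpoint=False)
def edge(f):
    g=cv2.GaussianBlur(f['image'],(0,0),0.8).astype(np.float32)
    return np.sqrt(sum(cv2.Sobel(g,cv2.CV_32F,a,b,ksize=3)**2 for a,b in((1,0),(0,1))).max(2))
def score(f,E,x,y,circ):
    P=np.array([w2px(f,(x+r*np.cos(t),y+r*np.sin(t),z)) for r,z in circ for t in th[::2]],np.float32)
    v=cv2.remap(E,P[:,0].copy(),P[:,1].copy(),cv2.INTER_LINEAR).ravel()
    return np.minimum(v,150).mean()
def fit(f,x,y,circ,rng=12):
    E=edge(f)
    for step in (2,.5):
        g=[(score(f,E,x+a,y+b,circ),x+a,y+b) for a in np.arange(-rng,rng+.1,step) for b in np.arange(-rng,rng+.1,step)]
        s,x,y=max(g); rng=2
    return round(x,1),round(y,1),round(s,1)
OBJ=dict(wide=((218.5,205.3),14,[(30,14),(21,14)]),brass=((176,262.8),14,[(26,14),(16.5,14)]),
 collar=((307.7,258.7),18,[(22,18),(13,18)]),flange=((232,257.3),34,[(28.5,34)]))
E
python3 - <<'E'
from fit import *
T=np.load('top0.npy',allow_pickle=True).item();S=np.load('scene0.npy',allow_pickle=True).item()
for k,((u,v),z,c) in OBJ.items():
    p=px2w(T,u,v,z); a=fit(T,p[0],p[1],c); b=fit(S,p[0],p[1],c); print(k,p[:2].round(1),'top',a,'scene',b)
def tri(a,b):
    d=[];c=[]
    for f,(u,v) in((T,a),(S,b)):
        d.append(rot(f['attitude'])@np.r_[dist(f,u,v),1]);c.append(np.array(f['xyz']))
    s=np.linalg.lstsq(np.c_[d[0],-d[1]],c[1]-c[0],rcond=None)[0]
    return ((c[0]+s[0]*d[0]+c[1]+s[1]*d[1])/2).round(), np.linalg.norm(c[0]+s[0]*d[0]-c[1]-s[1]*d[1]).round()
print('knob',tri((180.5,221),(211,274)),'cyl top',tri((156,203),(179,236)),'nose',tri((231,257),(291,245)))
print('blue handle',tri((267,219),(283,185)))
print('bench corner',tri((150,280),(248,320)))
print('roller',px2w(T,203.5,224.5,30),'bottle',px2w(T,213,155,120),'block',px2w(T,380,245,30))
print('bar',px2w(T,(638+.5)/4+144.5,(305+.5)/4+184.5,14),px2w(T,(668.5)/4+144.5,(281.5)/4+184.5,14))
for k in[(150,280),(285,222),(390,250)]:print(k,px2w(T,*k,0))
E
```

```text
wide [570.8 -50.2] top (np.float64(571.8), np.float64(-49.2), np.float32(131.3)) scene (np.float64(570.3), np.float64(-47.2), np.float32(60.0))
brass [429.8  53.6] top (np.float64(430.8), np.float64(54.1), np.float32(148.7)) scene (np.float64(428.3), np.float64(57.1), np.float32(98.5))
collar [ 436.2 -267.3] top (np.float64(436.7), np.float64(-267.8), np.float32(115.8)) scene (np.float64(440.2), np.float64(-259.8), np.float32(113.3))
flange [440.9 -86.5] top (np.float64(443.4), np.float64(-83.5), np.float32(150.0)) scene (np.float64(436.4), np.float64(-77.0), np.float32(92.5))
knob (array([528.,  36.,  51.]), np.float64(0.0)) cyl top (array([556.,  72., 135.]), np.float64(1.0)) nose (array([441., -88.,  72.]), np.float64(5.0))
blue handle (array([ 516., -175.,  138.]), np.float64(1.0))
bench corner (array([393., 104.,  71.]), np.float64(13.0))
roller [521.17404511 -16.29669103  30.        ] bottle [668.38175923 -51.90158943 120.        ] block [ 465.35846214 -441.22578663   30.        ]
bar [ 431.31830405 -258.72430575   14.        ] [ 445.54281031 -277.15939285   14.        ]
(150, 280) [388.16577868 122.16830148   0.        ]
(285, 222) [ 528.75799744 -213.94411459    0.        ]
(390, 250) [ 455.06255911 -472.14533566    0.        ]
```

Run:
```python
import fit; from fit import *
T=np.load('top0.npy',allow_pickle=True).item()
def sc(f,E,x,y,circ):
    P=np.array([w2px(f,(x+r*np.cos(t),y+r*np.sin(t),z)) for r,z in circ for t in th],np.float32)
    return np.sqrt(cv2.remap(E,P[:,0].copy(),P[:,1].copy(),cv2.INTER_LINEAR)).mean()
fit.score=sc
for c in([(28.5,34)],[(28.5,34),(17.5,47)],[(17.5,47),(20,44.5),(13,61)],[(12,74.5),(9.5,77)]): print(c,fit.fit(T,442,-85,c,8))
for k in('wide','brass','collar'):
    (u,v),z,c=OBJ[k]; p=px2w(T,u,v,z); print(k,fit.fit(T,p[0],p[1],c,6))
hsv=cv2.cvtColor(T['image'],cv2.COLOR_RGB2HSV)[225:285,205:260]
m=((hsv[...,0]>100)&(hsv[...,0]<130)&(hsv[...,1]>120)).astype(np.uint8)
cs=max(cv2.findContours(m,cv2.RETR_EXTERNAL,cv2.CHAIN_APPROX_NONE)[0],key=len)
r=cv2.minAreaRect(cs); print(r, px2w(T,r[0][0]+205,r[0][1]+225,8))
v=T['image'].copy()
def draw(x,y,cir,s=8):
    u0,v0=w2px(T,(x,y,30)).astype(int)-32
    im=cv2.resize(v[v0:v0+64,u0:u0+64],None,fx=s,fy=s,interpolation=cv2.INTER_CUBIC)[...,::-1].copy()
    for rr,z in cir:
        P=np.array([w2px(T,(x+rr*np.cos(t),y+rr*np.sin(t),z)) for t in th]); P=((P-[u0,v0]+.5)*s-.5).astype(int)
        cv2.polylines(im,[P.reshape(-1,1,2)],True,(0,255,0),1)
    return im[90:420,90:420]
cv2.imwrite('pics/o1.png',np.hstack([draw(442,-86,[(28.5,34),(20,44.5),(9.5,77)]),draw(436.7,-267.8,[(22,18),(13,18)])]))
```

```text
Traceback (most recent call last):
AttributeError: 'function' object has no attribute 'fit'
```

Request:
send_rows([
  {"xyz": [20, 45, 0], "delta_rot": [0, 0, 0.14], "hand": 1},
  {"xyz": [20, 45, 0], "delta_rot": [0, 0, 0.14], "hand": 1},
  {"xyz": [20, 45, 0], "delta_rot": [0, 0, 0.14], "hand": 1},
  {"xyz": [20, 45, 0], "delta_rot": [0, 0, 0.14], "hand": 1},
  {"xyz": [20, 45, 0], "delta_rot": [0, 0, 0.14], "hand": 1},
  {"xyz": [20, 45, 0], "delta_rot": [0, 0, 0.14], "hand": 1},
  {"xyz": [20, 45, 0], "delta_rot": [0, 0, 0.14], "hand": 1},
  {"xyz": [20, 45, 0], "delta_rot": [0, 0, 0.14], "hand": 1},
  {"xyz": [20, 45, 0], "delta_rot": [0, 0, 0.14], "hand": 1},
  {"xyz": [20, 45, 0], "delta_rot": [0, 0, 0.14], "hand": 1},
])

```text
clock: 1.1
tool_pos: [451.9, -147.2, 228.4]
ee_rot: [3.142, 0.0, 1.803]
contact_force: [0.1, -0.7, -0.5]
width: 95.0
finger_force: 0.0
```

```bash
cat > o.py <<'E'
import fit as F; from h import *
th=F.th
T=np.load('top0.npy',allow_pickle=True).item()
def sc(f,E,x,y,circ):
    P=np.array([w2px(f,(x+r*np.cos(t),y+r*np.sin(t),z)) for r,z in circ for t in th],np.float32)
    return np.sqrt(cv2.remap(E,P[:,0].copy(),P[:,1].copy(),cv2.INTER_LINEAR)).mean()
F.score=sc
for c in([(28.5,34)],[(28.5,34),(17.5,47)],[(17.5,47),(20,44.5),(13,61)],[(12,74.5),(9.5,77)]): print(c,F.fit(T,442,-85,c,8))
for k in('wide','brass','collar'):
    (u,v),z,c=F.OBJ[k]; p=px2w(T,u,v,z); print(k,F.fit(T,p[0],p[1],c,6))
hsv=cv2.cvtColor(T['image'],cv2.COLOR_RGB2HSV)[225:285,205:260]
m=((hsv[...,0]>100)&(hsv[...,0]<130)&(hsv[...,1]>120)).astype(np.uint8)
cs=max(cv2.findContours(m,cv2.RETR_EXTERNAL,cv2.CHAIN_APPROX_NONE)[0],key=len)
r=cv2.minAreaRect(cs); print(r, px2w(T,r[0][0]+205,r[0][1]+225,8))
v=T['image'].copy()
def draw(x,y,cir,s=8):
    u0,v0=w2px(T,(x,y,30)).astype(int)-32
    im=cv2.resize(v[v0:v0+64,u0:u0+64],None,fx=s,fy=s,interpolation=cv2.INTER_CUBIC)[...,::-1].copy()
    for rr,z in cir:
        P=np.array([w2px(T,(x+rr*np.cos(t),y+rr*np.sin(t),z)) for t in th]); P=((P-[u0,v0]+.5)*s-.5).astype(int)
        cv2.polylines(im,[P.reshape(-1,1,2)],True,(0,255,0),1)
    return im[90:420,90:420]
cv2.imwrite('pics/o1.png',np.hstack([draw(442,-86,[(28.5,34),(20,44.5),(9.5,77)]),draw(436.7,-267.8,[(22,18),(13,18)])]))
E
python3 o.py
```

```text
[(28.5, 34)] (np.float64(441.0), np.float64(-84.5), np.float32(16.7))
[(28.5, 34), (17.5, 47)] (np.float64(441.5), np.float64(-85.0), np.float32(11.0))
[(17.5, 47), (20, 44.5), (13, 61)] (np.float64(452.0), np.float64(-79.0), np.float32(9.7))
[(12, 74.5), (9.5, 77)] (np.float64(450.5), np.float64(-75.0), np.float32(10.0))
wide (np.float64(571.8), np.float64(-49.2), np.float32(11.8))
brass (np.float64(429.8), np.float64(55.6), np.float32(15.4))
collar (np.float64(436.7), np.float64(-266.8), np.float32(12.5))
((27.500003814697266, 33.0), (30.661855697631836, 30.339773178100586), 75.0685806274414) [440.75347218 -84.63125188   8.        ]
```

View pics/o1.png

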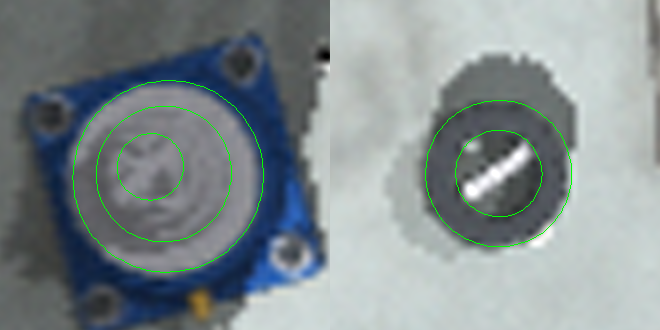

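Request:
send_rows([
  {"xyz": [30, 25, 0], "delta_rot": [0, 0, 0.13], "hand": 1},
  {"xyz": [30, 25, 0], "delta_rot": [0, 0, 0.13], "hand": 1},
  {"xyz": [30, 25, 0], "delta_rot": [0, 0, 0.13], "hand": 1},
  {"xyz": [30, 24, 0], "delta_rot": [0, 0, 0.13], "hand": 1},
  {"xyz": [0, 0, -40], "delta_rot": [0, 0, 0.125], "hand": 1},
  {"xyz": [0, 0, -40], "delta_rot": [0, 0, 0], "hand": 1},
  {"xyz": [0, 0, -40], "delta_rot": [0, 0, 0], "hand": 1},
  {"xyz": [0, 0, -30], "delta_rot": [0, 0, 0], "hand": 1},
  {"xyz": [0, 0, 0], "delta_rot": [0, 0, 0], "hand": 1},
])

```text
clock: 2.0
tool_pos: [567.3, -49.4, 72.6]
ee_rot: [-3.136, -0.01, 2.443]
contact_force: [-0.3, -0.2, -0.1]
width: 94.9
finger_force: 0.0
```

Request:
send_rows([
  {"xyz": [0, 0, -10], "hand": 1},
  {"xyz": [0, 0, -10], "hand": 1},
  {"xyz": [0, 0, 0], "hand": 1},
  {"xyz": [0, 0, 0], "hand": 1},
])

```text
schema error: expected keys delta_rot, xyz, hand
```

Request:
send_rows([
  {"xyz": [0, 0, -10], "delta_rot": [0, 0, 0], "hand": 1},
  {"xyz": [0, 0, -10], "delta_rot": [0, 0, 0], "hand": 1},
  {"xyz": [0, 0, 0], "delta_rot": [0, 0, 0], "hand": 1},
  {"xyz": [0, 0, 0], "delta_rot": [0, 0, 0], "hand": 1},
])

```text
clock: 2.4
tool_pos: [572.4, -50.4, 59.6]
ee_rot: [3.141, 0.001, 2.443]
contact_force: [0.5, 0.5, 0.8]
width: 94.9
finger_force: 0.0
```

Request:
send_rows([
  {"xyz": [0, 0.5, -20], "delta_rot": [0, 0, 0], "hand": 1},
  {"xyz": [0, 0, -15], "delta_rot": [0, 0, 0], "hand": 1},
  {"xyz": [0, 0, -8], "delta_rot": [0, 0, 0], "hand": 1},
  {"xyz": [0, 0, 0], "delta_rot": [0, 0, 0], "hand": 0.8},
  {"xyz": [0, 0, 0], "delta_rot": [0, 0, 0], "hand": 0.6},
  {"xyz": [0, 0, 0], "delta_rot": [0, 0, 0], "hand": 0.5},
  {"xyz": [0, 0, 0], "delta_rot": [0, 0, 0], "hand": 0.5},
  {"xyz": [0, 0, 0], "delta_rot": [0, 0, 0], "hand": 0.5},
  {"xyz": [0, 0, 0], "delta_rot": [0, 0, 0], "hand": 0.5},
], newtons=20)

```text
clock: 3.3
tool_pos: [571.9, -49.7, 15.9]
ee_rot: [3.141, 0.0, 2.443]
contact_force: [0.5, -0.1, 0.6]
width: 59.5
finger_force: 20.0
```

Request:
send_rows([
  {"xyz": [0, 0, 30], "delta_rot": [0, 0, 0], "hand": 0.5},
  {"xyz": [0, 0, 40], "delta_rot": [0, 0, 0], "hand": 0.5},
  {"xyz": [0, 0, 40], "delta_rot": [0, 0, 0], "hand": 0.5},
  {"xyz": [-35, -10, 0], "delta_rot": [0, 0, 0], "hand": 0.5},
  {"xyz": [-40, -10, 0], "delta_rot": [0, 0, 0], "hand": 0.5},
  {"xyz": [-36, -10, 0], "delta_rot": [0, 0, 0], "hand": 0.5},
  {"xyz": [-20, -5, 0], "delta_rot": [0, 0, 0], "hand": 0.5},
  {"xyz": [0, 0, -10], "delta_rot": [0, 0, 0], "hand": 0.5},
  {"xyz": [0, 0, 0], "delta_rot": [0, 0, 0], "hand": 0.5},
  {"xyz": [0, 0, 0], "delta_rot": [0, 0, 0], "hand": 0.5},
])

```text
clock: 4.3
tool_pos: [441.1, -84.5, 115.2]
ee_rot: [-3.141, -0.001, 2.443]
contact_force: [0.6, -0.4, -1.9]
width: 59.9
finger_force: 20.0
```

Run:
```python
from h import *
o=get_obs(); print(o['tool_pos'],o['contact_force'],o['torque'],o['width'])
ims=[]
for n,c in(("top",(slice(215,290),slice(190,290))),("scene",(slice(185,305),slice(220,380)))):
    f=grab_frame(n); np.save(f'{n}1.npy',f,allow_pickle=True); ims.append(cv2.resize(f['image'][c][...,::-1],(390,292),interpolation=cv2.INTER_CUBIC))
cv2.imwrite('pics/v1.png',np.hstack(ims))
```

```text
[441.07374996 -84.54487245 115.22168854] [ 0.56565181 -0.35052757 -1.88708134] [ 0.01257852 -0.1717296  -0.01850251] 59.89314210432752
```

View pics/v1.png

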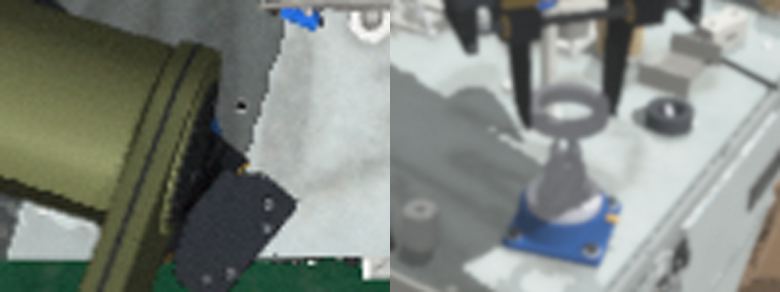

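Request:
send_rows([
  {"xyz": [0, 0, -20], "delta_rot": [0, 0, 0], "hand": 0.5},
  {"xyz": [0, 0, -20], "delta_rot": [0, 0, 0], "hand": 0.5},
  {"xyz": [0, 0, -10], "delta_rot": [0, 0, 0], "hand": 0.5},
  {"xyz": [0, 0, -2], "delta_rot": [0, 0, 0], "hand": 0.5},
  {"xyz": [0, 0, 0], "delta_rot": [0, 0, 0], "hand": 0.5},
  {"xyz": [0, 0, 0], "delta_rot": [0, 0, 0], "hand": 0.5},
])

```text
clock: 5.0
tool_pos: [441.7, -85.0, 64.7]
ee_rot: [3.141, 0.002, 2.443]
contact_force: [0.2, -0.5, -2.3]
width: 59.8
finger_force: 20.0
```

Request:
send_rows([
  {"xyz": [0, 0, -1], "delta_rot": [0, 0, 0], "hand": 0.5},
  {"xyz": [0, 0, -1], "delta_rot": [0, 0, 0], "hand": 0.5},
  {"xyz": [0, 0, 0], "delta_rot": [0, 0, 0], "hand": 0.5},
])

```text
clock: 5.3
tool_pos: [440.9, -84.8, 61.9]
ee_rot: [3.141, 0.0, 2.443]
contact_force: [-0.4, -0.7, -2.6]
width: 60.1
finger_force: 20.0
```

Request:
send_rows([
  {"xyz": [0, 0, -1], "delta_rot": [0, 0, 0], "hand": 0.5},
  {"xyz": [0, 0, 0], "delta_rot": [0, 0, 0], "hand": 0.5},
])

```text
clock: 5.5
tool_pos: [440.7, -84.8, 60.6]
ee_rot: [-3.142, -0.0, 2.443]
contact_force: [0.3, -0.3, -2.1]
width: 59.6
finger_force: 20.0
```

Request:
send_rows([
  {"xyz": [0, 0, -1.5], "delta_rot": [0, 0, 0], "hand": 0.5},
  {"xyz": [0, 0, -1.5], "delta_rot": [0, 0, 0], "hand": 0.5},
  {"xyz": [0, 0, 0], "delta_rot": [0, 0, 0], "hand": 0.5},
])

```text
clock: 5.8
tool_pos: [440.9, -84.8, 57.5]
ee_rot: [3.141, 0.0, 2.443]
contact_force: [1.0, 0.6, -2.3]
width: 60.1
finger_force: 20.0
```

Request:
send_rows([
  {"xyz": [0, 0, -2], "delta_rot": [0, 0, 0], "hand": 0.5},
  {"xyz": [0, 0, -2], "delta_rot": [0, 0, 0], "hand": 0.5},
  {"xyz": [0, 0, 0], "delta_rot": [0, 0, 0], "hand": 0.5},
])

```text
clock: 6.1
tool_pos: [440.9, -84.8, 53.5]
ee_rot: [3.141, 0.0, 2.443]
contact_force: [1.3, -0.1, -1.9]
width: 60.0
finger_force: 20.0
```

Request:
send_rows([
  {"xyz": [0, 0, -1.5], "delta_rot": [0, 0, 0], "hand": 0.5},
  {"xyz": [0, 0, -1], "delta_rot": [0, 0, 0], "hand": 0.5},
  {"xyz": [0, 0, 0], "delta_rot": [0, 0, 0], "hand": 0.5},
])

```text
clock: 6.4
tool_pos: [440.9, -84.8, 51.1]
ee_rot: [3.141, 0.0, 2.443]
contact_force: [0.9, 0.2, -2.5]
width: 59.9
finger_force: 20.0
```

Request:
send_rows([
  {"xyz": [0, 0, -0.7], "delta_rot": [0, 0, 0], "hand": 0.5},
  {"xyz": [0, 0, 0], "delta_rot": [0, 0, 0], "hand": 0.5},
])

```text
clock: 6.6
tool_pos: [440.9, -84.8, 50.5]
ee_rot: [3.141, 0.0, 2.443]
contact_force: [2.3, -0.5, -2.7]
width: 59.9
finger_force: 20.0
```

Request:
send_rows([
  {"xyz": [0, 0, 0], "delta_rot": [0, 0, 0], "hand": 0.75},
  {"xyz": [0, 0, 0], "delta_rot": [0, 0, 0], "hand": 0.9},
  {"xyz": [0, 0, 0], "delta_rot": [0, 0, 0], "hand": 1},
  {"xyz": [0, 0, 0], "delta_rot": [0, 0, 0], "hand": 1},
])

```text
clock: 7.0
tool_pos: [440.7, -84.7, 50.5]
ee_rot: [-3.142, -0.0, 2.443]
contact_force: [-0.1, -0.1, -0.2]
width: 86.6
finger_force: 0.0
```

Run:
```python
from h import *
T=np.load('top0.npy',allow_pickle=True).item()
h=cv2.cvtColor(T['image'],cv2.COLOR_RGB2HSV)[245:280,155:195]
m=((h[...,0]>15)&(h[...,0]<35)&(h[...,1]>110)).astype(np.uint8)
c=max(cv2.findContours(m,cv2.RETR_EXTERNAL,cv2.CHAIN_APPROX_NONE)[0],key=len)
e=cv2.fitEllipse(c);print(e,px2w(T,e[0][0]+155,e[0][1]+245,8), px2w(T,e[0][0]+155,e[0][1]+245,14))
```

```text
((20.894107818603516, 17.75823211669922), (19.994653701782227, 20.258644104003906), 83.85490417480469) [430.18216831  55.33992666   8.        ] [429.87866345  53.872603    14.        ]
```

Request:
send_rows([
  {"xyz": [0, 0, 30], "delta_rot": [0, 0, 0], "hand": 1},
  {"xyz": [0, 0, 40], "delta_rot": [0, 0, 0], "hand": 1},
  {"xyz": [0, 0, 40], "delta_rot": [0, 0, 0], "hand": 1},
  {"xyz": [-2, 30, 0], "delta_rot": [0, 0, -0.14], "hand": 0.9},
  {"xyz": [-2, 30, 0], "delta_rot": [0, 0, -0.14], "hand": 0.9},
  {"xyz": [-2, 30, 0], "delta_rot": [0, 0, -0.14], "hand": 0.8},
  {"xyz": [-2, 30, 0], "delta_rot": [0, 0, -0.14], "hand": 0.8},
  {"xyz": [-2, 20, 0], "delta_rot": [0, 0, -0.14], "hand": 0.8},
  {"xyz": [0, 0, 0], "delta_rot": [0, 0, -0.14], "hand": 0.8},
  {"xyz": [0, 0, 0], "delta_rot": [0, 0, -0.12], "hand": 0.8},
])

```text
clock: 8.0
tool_pos: [430.5, 56.0, 160.4]
ee_rot: [-3.141, 0.0, 1.479]
contact_force: [0.7, -0.3, -1.0]
width: 76.8
finger_force: 0.0
```

Request:
send_rows([
  {"xyz": [0, 0, 0], "delta_rot": [0, 0, 0], "hand": 0.8},
  {"xyz": [0, 0, 0], "delta_rot": [0, 0, 0], "hand": 0.8},
])

```text
clock: 8.2
tool_pos: [430.7, 55.2, 160.4]
ee_rot: [-3.141, 0.0, 1.485]
contact_force: [-0.5, 0.9, -0.1]
width: 75.7
finger_force: 0.0
```

Request:
send_rows([
  {"xyz": [-0.7, -0.4, -40], "delta_rot": [0, 0, 0], "hand": 0.8},
  {"xyz": [0, 0, -40], "delta_rot": [0, 0, 0], "hand": 0.8},
  {"xyz": [0, 0, -25], "delta_rot": [0, 0, 0], "hand": 0.8},
  {"xyz": [0, 0, -15], "delta_rot": [0, 0, 0], "hand": 0.8},
  {"xyz": [0, 0, 0], "delta_rot": [0, 0, 0], "hand": 0.8},
  {"xyz": [0, 0, 0], "delta_rot": [0, 0, 0], "hand": 0.8},
])

```text
clock: 8.8
tool_pos: [430.3, 54.7, 40.8]
ee_rot: [-3.141, 0.0, 1.483]
contact_force: [-0.0, -0.3, 0.3]
width: 76.2
finger_force: 0.0
```

Request:
send_rows([
  {"xyz": [0, 0, -10], "delta_rot": [0, 0, 0], "hand": 0.8},
  {"xyz": [0, 0, -7], "delta_rot": [0, 0, 0], "hand": 0.8},
  {"xyz": [0, 0, -5], "delta_rot": [0, 0, 0], "hand": 0.8},
  {"xyz": [0, 0, 0], "delta_rot": [0, 0, 0], "hand": 0.8},
])

```text
clock: 9.2
tool_pos: [429.4, 54.9, 17.7]
ee_rot: [-3.14, 0.0, 1.483]
contact_force: [-0.7, 0.3, -0.4]
width: 76.1
finger_force: 0.0
```

Request:
send_rows([
  {"xyz": [0, 0, 0], "delta_rot": [0, 0, 0], "hand": 0.65},
  {"xyz": [0, 0, 0], "delta_rot": [0, 0, 0], "hand": 0.55},
  {"xyz": [0, 0, 0], "delta_rot": [0, 0, 0], "hand": 0.45},
  {"xyz": [0, 0, 0], "delta_rot": [0, 0, 0], "hand": 0.45},
  {"xyz": [0, 0, 0], "delta_rot": [0, 0, 0], "hand": 0.45},
])

```text
clock: 9.7
tool_pos: [430.2, 54.9, 18.7]
ee_rot: [3.141, -0.0, 1.483]
contact_force: [0.2, -0.2, 0.9]
width: 51.7
finger_force: 20.0
```

Request:
send_rows([
  {"xyz": [0, 0, 30], "delta_rot": [0, 0, 0], "hand": 0.45},
  {"xyz": [0, 0, 45], "delta_rot": [0, 0, 0], "hand": 0.45},
  {"xyz": [0, 0, 40], "delta_rot": [0, 0, 0], "hand": 0.45},
  {"xyz": [2.7, -40, 0], "delta_rot": [0, 0, 0], "hand": 0.45},
  {"xyz": [3, -45, 0], "delta_rot": [0, 0, 0], "hand": 0.45},
  {"xyz": [3, -40, 0], "delta_rot": [0, 0, 0], "hand": 0.45},
  {"xyz": [2, -14.7, 0], "delta_rot": [0, 0, 0], "hand": 0.45},
  {"xyz": [0, 0, -15], "delta_rot": [0, 0, 0], "hand": 0.45},
  {"xyz": [0, 0, 0], "delta_rot": [0, 0, 0], "hand": 0.45},
  {"xyz": [0, 0, 0], "delta_rot": [0, 0, 0], "hand": 0.45},
])

```text
clock: 10.7
tool_pos: [440.1, -84.6, 117.8]
ee_rot: [-3.14, -0.0, 1.483]
contact_force: [1.1, 0.0, -1.2]
width: 51.8
finger_force: 20.0
```

Request:
send_rows([
  {"xyz": [0, 0, -15], "delta_rot": [0, 0, 0], "hand": 0.45},
  {"xyz": [0, 0, -15], "delta_rot": [0, 0, 0], "hand": 0.45},
  {"xyz": [0, 0, -5], "delta_rot": [0, 0, 0], "hand": 0.45},
  {"xyz": [0, 0, -2], "delta_rot": [0, 0, 0], "hand": 0.45},
  {"xyz": [0, 0, 0], "delta_rot": [0, 0, 0], "hand": 0.45},
  {"xyz": [0, 0, 0], "delta_rot": [0, 0, 0], "hand": 0.45},
])

```text
clock: 11.3
tool_pos: [441.4, -84.9, 82.3]
ee_rot: [3.14, 0.0, 1.483]
contact_force: [0.2, 0.3, -0.9]
width: 51.9
finger_force: 20.0
```

Request:
send_rows([
  {"xyz": [0, 0, -1], "delta_rot": [0, 0, 0], "hand": 0.45},
  {"xyz": [0, 0, -1], "delta_rot": [0, 0, 0], "hand": 0.45},
  {"xyz": [0, 0, 0], "delta_rot": [0, 0, 0], "hand": 0.45},
])

```text
clock: 11.6
tool_pos: [440.8, -84.9, 79.5]
ee_rot: [3.141, 0.0, 1.483]
contact_force: [-0.1, 0.3, -0.8]
width: 52.0
finger_force: 20.0
```

Request:
send_rows([
  {"xyz": [0, 0, -1], "delta_rot": [0, 0, 0], "hand": 0.45},
  {"xyz": [0, 0, 0], "delta_rot": [0, 0, 0], "hand": 0.45},
  {"xyz": [0, 0, 0], "delta_rot": [0, 0, 0], "hand": 0.45},
])

```text
clock: 11.9
tool_pos: [440.7, -84.9, 78.4]
ee_rot: [-3.141, -0.0, 1.483]
contact_force: [-0.6, 0.3, -0.8]
width: 51.9
finger_force: 20.0
```

Request:
send_rows([
  {"xyz": [0, 0, -1], "delta_rot": [0, 0, 0], "hand": 0.45},
  {"xyz": [0, 0, -1], "delta_rot": [0, 0, 0], "hand": 0.45},
  {"xyz": [0, 0, 0], "delta_rot": [0, 0, 0], "hand": 0.45},
])

```text
clock: 12.2
tool_pos: [440.6, -84.8, 76.2]
ee_rot: [-3.141, -0.0, 1.483]
contact_force: [0.1, 0.6, -1.3]
width: 52.0
finger_force: 20.0
```

Request:
send_rows([
  {"xyz": [0, 0, -1.5], "delta_rot": [0, 0, 0], "hand": 0.45},
  {"xyz": [0, 0, -1.5], "delta_rot": [0, 0, 0], "hand": 0.45},
  {"xyz": [0, 0, 0], "delta_rot": [0, 0, 0], "hand": 0.45},
])

```text
clock: 12.5
tool_pos: [440.6, -84.8, 73.1]
ee_rot: [-3.141, -0.0, 1.483]
contact_force: [0.1, 0.8, -1.7]
width: 51.7
finger_force: 20.0
```

Request:
send_rows([
  {"xyz": [0, 0, -2], "delta_rot": [0, 0, 0], "hand": 0.45},
  {"xyz": [0, 0, -2], "delta_rot": [0, 0, 0], "hand": 0.45},
  {"xyz": [0, 0, 0], "delta_rot": [0, 0, 0], "hand": 0.45},
])

```text
clock: 12.8
tool_pos: [440.5, -84.7, 69.0]
ee_rot: [-3.141, -0.0, 1.483]
contact_force: [-0.0, 0.4, -1.8]
width: 51.7
finger_force: 20.0
```

Request:
send_rows([
  {"xyz": [0, 0, -1], "delta_rot": [0, 0, 0], "hand": 0.45},
  {"xyz": [0, 0, -1], "delta_rot": [0, 0, 0], "hand": 0.45},
  {"xyz": [0, 0, 0], "delta_rot": [0, 0, 0], "hand": 0.45},
])

```text
clock: 13.1
tool_pos: [440.7, -84.8, 67.3]
ee_rot: [-3.141, -0.0, 1.483]
contact_force: [0.2, 0.5, -1.0]
width: 52.1
finger_force: 20.0
```

Request:
send_rows([
  {"xyz": [0, 0, -0.4], "delta_rot": [0, 0, 0], "hand": 0.45},
  {"xyz": [0, 0, 0], "delta_rot": [0, 0, 0], "hand": 0.65},
  {"xyz": [0, 0, 0], "delta_rot": [0, 0, 0], "hand": 0.75},
  {"xyz": [0, 0, 0], "delta_rot": [0, 0, 0], "hand": 0.75},
  {"xyz": [0, 0, 0], "delta_rot": [0, 0, 0], "hand": 0.75},
])

```text
clock: 13.6
tool_pos: [441.0, -84.9, 67.3]
ee_rot: [3.141, 0.0, 1.483]
contact_force: [-0.5, -0.9, -0.3]
width: 70.6
finger_force: 0.0
```

Request:
send_rows([
  {"xyz": [0, 0, 15], "delta_rot": [0, 0, 0], "hand": 0.75},
  {"xyz": [0, 0, 40], "delta_rot": [0, 0, 0], "hand": 0.75},
  {"xyz": [0, 0, 45], "delta_rot": [0, 0, 0], "hand": 0.75},
  {"xyz": [0, -20, 0], "delta_rot": [0, 0, -0.14], "hand": 0.75},
  {"xyz": [0, -20, 0], "delta_rot": [0, 0, -0.14], "hand": 0.75},
  {"xyz": [0, -20, 0], "delta_rot": [0, 0, -0.14], "hand": 0.75},
  {"xyz": [0, -20, 0], "delta_rot": [0, 0, -0.14], "hand": 0.7},
  {"xyz": [0, -20, 0], "delta_rot": [0, 0, -0.14], "hand": 0.7},
  {"xyz": [-1, -20, 0], "delta_rot": [0, 0, -0.14], "hand": 0.65},
  {"xyz": [-1, -20, 0], "delta_rot": [0, 0, -0.14], "hand": 0.65},
])

```text
clock: 14.6
tool_pos: [438.7, -225.7, 167.1]
ee_rot: [3.141, -0.0, 0.497]
contact_force: [-0.4, 0.9, 0.9]
width: 62.1
finger_force: 0.0
```

Request:
send_rows([
  {"xyz": [-1, -20, 0], "delta_rot": [0, 0, -0.14], "hand": 0.65},
  {"xyz": [-1, -20, 0], "delta_rot": [0, 0, -0.14], "hand": 0.65},
  {"xyz": [0, -2.5, 0], "delta_rot": [0, 0, -0.14], "hand": 0.65},
  {"xyz": [0, 0, 0], "delta_rot": [0, 0, -0.083], "hand": 0.65},
  {"xyz": [0, 0, -40], "delta_rot": [0, 0, 0], "hand": 0.65},
  {"xyz": [0, 0, -40], "delta_rot": [0, 0, 0], "hand": 0.65},
  {"xyz": [0, 0, -20], "delta_rot": [0, 0, 0], "hand": 0.65},
  {"xyz": [0, 0, 0], "delta_rot": [0, 0, 0], "hand": 0.65},
  {"xyz": [0, 0, 0], "delta_rot": [0, 0, 0], "hand": 0.65},
])

```text
clock: 15.5
tool_pos: [437.0, -267.5, 67.5]
ee_rot: [3.142, -0.0, -0.0]
contact_force: [-0.7, -0.1, 0.9]
width: 62.0
finger_force: 0.0
```

Run:
```python
from h import *
o=get_obs(); print(o['tool_pos'],o['ee_rot'],o['q'])
ims=[]
for n,c in(("top",(slice(200,290),slice(150,350))),("scene",(slice(165,345),slice(200,400)))):
    f=grab_frame(n); np.save(f'{n}2.npy',f,allow_pickle=True); ims.append(cv2.resize(f['image'][c][...,::-1],None,fx=(4 if n=='top' else 3),fy=(3 if n=='top' else 3),interpolation=cv2.INTER_CUBIC))
cv2.imwrite('pics/v2.png',cv2.resize(ims[1],None,fx=1,fy=1))
```

```text
[ 437.00214675 -267.50945238   67.45199896] [ 3.14155518e+00 -6.38889122e-05 -1.84801447e-04] [-6.54109903e-01 -1.98290737e-02  2.08820851e+00  1.03797193e-05
  1.07313971e+00  9.16866272e-01]
```

View pics/v2.png

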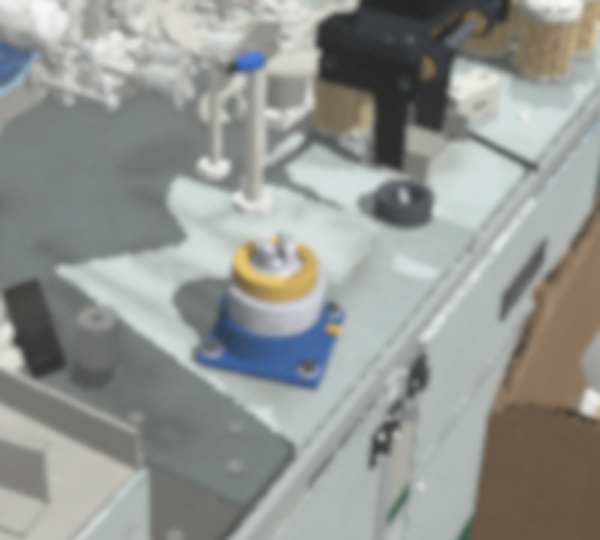

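Request:
send_rows([
  {"xyz": [-0.5, 0.2, -20], "delta_rot": [0, 0, 0], "hand": 0.65},
  {"xyz": [0, 0, -17], "delta_rot": [0, 0, 0], "hand": 0.65},
  {"xyz": [0, 0, -10], "delta_rot": [0, 0, 0], "hand": 0.65},
  {"xyz": [0, 0, 0], "delta_rot": [0, 0, 0], "hand": 0.65},
  {"xyz": [0, 0, 0], "delta_rot": [0, 0, 0], "hand": 0.5},
  {"xyz": [0, 0, 0], "delta_rot": [0, 0, 0], "hand": 0.4},
  {"xyz": [0, 0, 0], "delta_rot": [0, 0, 0], "hand": 0.35},
  {"xyz": [0, 0, 0], "delta_rot": [0, 0, 0], "hand": 0.35},
  {"xyz": [0, 0, 0], "delta_rot": [0, 0, 0], "hand": 0.35},
], newtons=25)

```text
clock: 16.5
tool_pos: [437.0, -267.6, 21.2]
ee_rot: [3.141, -0.001, -0.0]
contact_force: [-1.3, 0.6, 5.2]
width: 43.6
finger_force: 25.0
```

Run:
```python
from h import *
import fit as F
f=grab_frame("top")
# nose polar profile: brightness harmonics at 4/rev for slot angle
T=np.load('top2.npy',allow_pickle=True).item()
g=cv2.cvtColor(T['image'],cv2.COLOR_RGB2GRAY)
c=w2px(T,(441,-84.8,77)); print(c,g[int(c[1])-7:int(c[1])+8,int(c[0])-7:int(c[0])+8])
print(get_obs()['tool_pos'])
u0,v0=(c-20).astype(int)
cv2.imwrite('pics/n.png',cv2.resize(T['image'][v0:v0+40,u0:u0+40][...,::-1],None,fx=12,fy=12,interpolation=cv2.INTER_CUBIC))
```

```text
[229.0904264 256.1063088] [[158 188 199 203 204 156 123 106  92 101 113 193 202 203 201]
 [192 201 204 206 199 120  85 101 107  93  97 169 204 155 195]
 [203 201 208 173 125 114 120 126 132 131 134 129 117 115 191]
 [203 209 169 125 128 157 185 207 214 161 155 144 134  95 187]
 [202 191 143 110 107 104 164 222 188 200 231 175 138 131 151]
 [202 159 161 139 142 118 191 221 211 232 187 150 133 136 135]
 [173 124 152 205 157 224 237 237 237 184 184 162 117 137 141]
 [170 132 190 231 204 188 230 186 153 140 189 170 120 102 151]
 [162 133 190 209 189 229 186 147 116 103 164 169 118 168 149]
 [175 108 172 200 232 237 183 115  99 102 109 167 132 164 132]
 [180 119 186 229 235 236 186 145 113 103 194 211 183 178 122]
 [179 154 105 192 231 188 201 212 167 120 192 208 200 176 151]
 [197 198 160 129 201 223 220 217 202 189 194 207 191 135 158]
 [203 200 174 117 172 217 228 205 213 216 218 192 134 154 169]
 [201 186 171 162 140 106  88 179 209 147 108 150 170 172 176]]
[ 437.00263542 -267.65260343   21.16794516]
```

View pics/n.png

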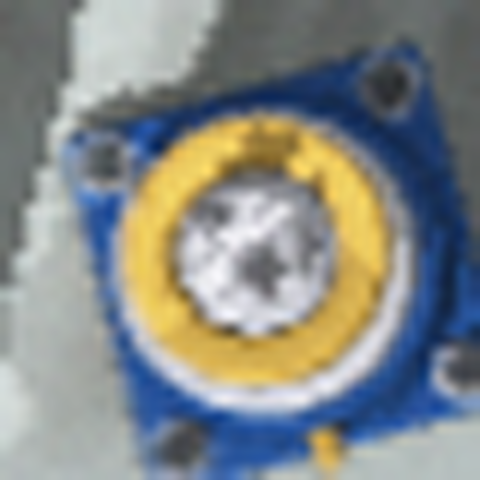

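Request:
send_rows([
  {"xyz": [0, 0, 30], "delta_rot": [0, 0, 0], "hand": 0.35},
  {"xyz": [0, 0, 45], "delta_rot": [0, 0, 0], "hand": 0.35},
  {"xyz": [0, 0, 40], "delta_rot": [0, 0, 0], "hand": 0.35},
  {"xyz": [1, 40, 0], "delta_rot": [0, 0, 0], "hand": 0.35},
  {"xyz": [1, 45, 0], "delta_rot": [0, 0, 0], "hand": 0.35},
  {"xyz": [1, 45, 0], "delta_rot": [0, 0, 0], "hand": 0.35},
  {"xyz": [1, 40, 0], "delta_rot": [0, 0, 0], "hand": 0.35},
  {"xyz": [0, 12.6, 0], "delta_rot": [0, 0, 0], "hand": 0.35},
  {"xyz": [0, 0, 0], "delta_rot": [0, 0, 0], "hand": 0.35},
  {"xyz": [0, 0, 0], "delta_rot": [0, 0, 0], "hand": 0.35},
])

```text
clock: 17.55
tool_pos: [440.2, -85.1, 134.8]
ee_rot: [3.141, 0.0, 0.0]
contact_force: [0.5, -0.3, -1.0]
width: 43.7
finger_force: 25.0
```

Run:
```python
from h import *
o=get_obs(); print(o['tool_pos'],o['contact_force'],o['torque'],o['q'])
f=grab_frame("scene"); np.save('scene3.npy',f,allow_pickle=True)
t=o['tool_pos'];
im=cv2.resize(f['image'][165:285,230:350][...,::-1],None,fx=5,fy=5,interpolation=cv2.INTER_CUBIC)
for z in(t[2]-20.5,t[2]-2.5):
  for x,y,col in((t[0],t[1],(0,255,0)),):
    P=np.array([w2px(f,(x+22*np.cos(a),y+22*np.sin(a),z)) for a in np.linspace(0,6.28,60)]);P=((P-[230,165]+.5)*5-.5).astype(int)
    cv2.polylines(im,[P.reshape(-1,1,2)],True,col,1)
cv2.imwrite('pics/v3.png',im)
```

```text
[440.22256807 -85.12910229 134.83596114] [ 0.53898779 -0.34079021 -1.01192302] [ 0.00112268 -0.01430821 -0.05914912] [-3.10425660e-01 -2.62753172e-01  2.17823153e+00 -7.18466661e-04
  1.22618820e+00  1.26059170e+00]
```

View pics/v3.png

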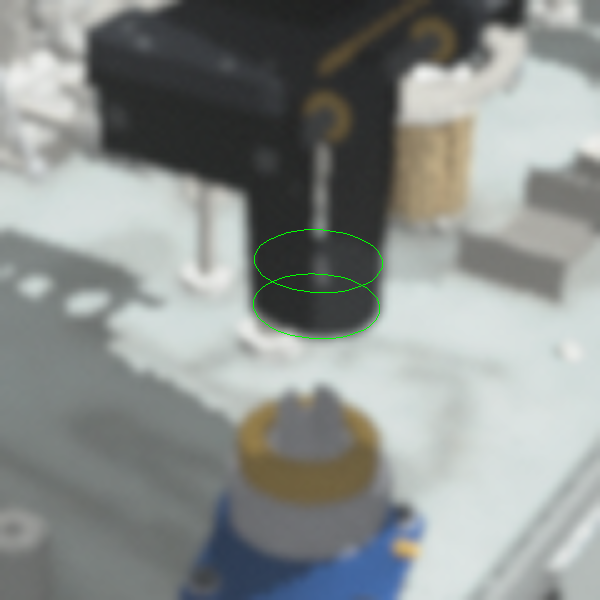

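Request:
send_rows([
  {"xyz": [0.5, 0.2, -15], "delta_rot": [0, 0, 0], "hand": 0.35},
  {"xyz": [0, 0, -15], "delta_rot": [0, 0, 0], "hand": 0.35},
  {"xyz": [0, 0, -5], "delta_rot": [0, 0, 0], "hand": 0.35},
  {"xyz": [0, 0, 0], "delta_rot": [0, 0, 0], "hand": 0.35},
  {"xyz": [0, 0, 0], "delta_rot": [0, 0, 0], "hand": 0.35},
])

```text
clock: 18.1
tool_pos: [441.1, -85.1, 100.5]
ee_rot: [3.141, -0.0, -0.001]
contact_force: [0.2, -0.8, -0.8]
width: 44.1
finger_force: 25.0
```

Request:
send_rows([
  {"xyz": [0, 0, -1], "delta_rot": [0, 0, 0], "hand": 0.35},
  {"xyz": [0, 0, -1], "delta_rot": [0, 0, 0], "hand": 0.35},
  {"xyz": [0, 0, 0], "delta_rot": [0, 0, 0], "hand": 0.35},
])

```text
clock: 18.4
tool_pos: [441.0, -84.4, 98.3]
ee_rot: [3.141, -0.001, -0.0]
contact_force: [-0.4, -0.6, -0.7]
width: 43.9
finger_force: 25.0
```

Request:
send_rows([
  {"xyz": [0, 0, -1], "delta_rot": [0, 0, 0], "hand": 0.35},
  {"xyz": [0, 0, -1], "delta_rot": [0, 0, 0], "hand": 0.35},
  {"xyz": [0, 0, 0], "delta_rot": [0, 0, 0], "hand": 0.35},
])

```text
clock: 18.7
tool_pos: [440.6, -84.2, 95.9]
ee_rot: [-3.141, 0.0, -0.0]
contact_force: [-0.4, -0.3, -2.1]
width: 43.8
finger_force: 25.0
```

Request:
send_rows([
  {"xyz": [0, 0, -1], "delta_rot": [0, 0, 0], "hand": 0.35},
  {"xyz": [0, 0, 0], "delta_rot": [0, 0, 0], "hand": 0.35},
  {"xyz": [0, 0, 0], "delta_rot": [0, 0, 0], "hand": 0.35},
])

```text
clock: 19.0
tool_pos: [440.7, -84.3, 95.0]
ee_rot: [-3.142, 0.0, -0.0]
contact_force: [-0.3, -0.1, -0.4]
width: 43.6
finger_force: 25.0
```

Request:
send_rows([
  {"xyz": [0, -0.3, -1], "delta_rot": [0, 0, 0], "hand": 0.35},
  {"xyz": [0, 0, -1], "delta_rot": [0, 0, 0], "hand": 0.35},
  {"xyz": [0, 0, 0], "delta_rot": [0, 0, 0], "hand": 0.35},
])

```text
clock: 19.3
tool_pos: [440.6, -84.6, 92.8]
ee_rot: [-3.141, 0.0, -0.0]
contact_force: [-0.7, -0.0, -1.8]
width: 43.7
finger_force: 25.0
```

Request:
send_rows([
  {"xyz": [0, 0, -0.8], "delta_rot": [0, 0, 0], "hand": 0.35},
  {"xyz": [0, 0, 0], "delta_rot": [0, 0, 0], "hand": 0.35},
])

```text
clock: 19.5
tool_pos: [440.7, -84.7, 92.2]
ee_rot: [-3.142, 0.0, -0.0]
contact_force: [-0.1, 0.3, -1.1]
width: 43.8
finger_force: 25.0
```

Request:
send_rows([
  {"xyz": [0, 0, -0.4], "delta_rot": [0, 0, 0], "hand": 0.35},
  {"xyz": [0, 0, 0], "delta_rot": [0, 0, 0], "hand": 0.35},
])

```text
clock: 19.7
tool_pos: [440.9, -84.7, 92.0]
ee_rot: [3.142, -0.0, -0.0]
contact_force: [0.4, -1.1, 0.5]
width: 43.8
finger_force: 25.0
```

Request:
send_rows([
  {"xyz": [0, 0, -0.4], "delta_rot": [0, 0, 0], "hand": 0.35},
  {"xyz": [0, 0, 0], "delta_rot": [0, 0, 0], "hand": 0.35},
])

```text
clock: 19.9
tool_pos: [441.0, -84.7, 91.7]
ee_rot: [3.141, -0.0, -0.0]
contact_force: [-0.3, 0.3, 1.0]
width: 43.9
finger_force: 25.0
```

Request:
send_rows([
  {"xyz": [0, 0, -0.3], "delta_rot": [0, 0, 0], "hand": 0.35},
  {"xyz": [0, 0, 0], "delta_rot": [0, 0, 0], "hand": 0.35},
])

```text
clock: 20.1
tool_pos: [441.0, -84.7, 91.5]
ee_rot: [3.141, -0.001, -0.0]
contact_force: [0.0, 0.1, 1.5]
width: 43.8
finger_force: 25.0
```

Request:
send_rows([
  {"xyz": [0, 0, -0.6], "delta_rot": [0, 0, 0], "hand": 0.35},
  {"xyz": [0, 0, 0], "delta_rot": [0, 0, 0], "hand": 0.35},
])

```text
clock: 20.3
tool_pos: [441.3, -84.5, 90.7]
ee_rot: [-3.141, -0.002, -0.0]
contact_force: [2.0, 2.2, 0.4]
width: 43.9
finger_force: 25.0
```

Request:
send_rows([
  {"xyz": [0, 0, 0], "delta_rot": [0, 0, -0.04], "hand": 0.35},
  {"xyz": [0, 0, 0], "delta_rot": [0, 0, -0.04], "hand": 0.35},
  {"xyz": [0, 0, 0], "delta_rot": [0, 0, 0], "hand": 0.35},
])

```text
clock: 20.6
tool_pos: [441.4, -84.5, 90.7]
ee_rot: [-3.141, -0.002, -0.08]
contact_force: [3.2, 0.2, 0.1]
width: 43.8
finger_force: 25.0
```

Request:
send_rows([
  {"xyz": [-0.3, 0, -0.6], "delta_rot": [0, 0, 0], "hand": 0.35},
  {"xyz": [0, 0, 0], "delta_rot": [0, 0, 0], "hand": 0.35},
])

```text
clock: 20.8
tool_pos: [441.3, -84.6, 90.4]
ee_rot: [-3.141, -0.002, -0.08]
contact_force: [2.8, 2.5, 1.9]
width: 43.9
finger_force: 25.0
```

```bash
python3 -c "
from h import *
o=get_obs();print(o['tool_pos'],o['contact_force'],o['torque'])"
```

```text
[441.30483273 -84.5877509   90.43161401] [2.78437197 2.54613639 1.8857374 ] [ 0.34050613 -0.69988191  0.15809787]
```

Request:
send_rows([
  {"xyz": [0, 0, -0.3], "delta_rot": [0, 0, -0.035], "hand": 0.35},
  {"xyz": [0, 0, 0], "delta_rot": [0, 0, -0.035], "hand": 0.35},
  {"xyz": [0, 0, 0], "delta_rot": [0, 0, 0], "hand": 0.35},
])

```text
clock: 21.1
tool_pos: [441.3, -84.7, 90.3]
ee_rot: [-3.141, -0.002, -0.15]
contact_force: [3.3, 2.2, 3.2]
width: 43.8
finger_force: 25.0
```

```bash
python3 -c "
from h import *
o=get_obs();print(o['tool_pos'],o['contact_force'],o['torque'])"
```

```text
[441.26865973 -84.67144999  90.27673095] [3.32840948 2.1734678  3.24902462] [ 0.32549724 -0.7279224   0.16812623]
```

Request:
send_rows([
  {"xyz": [0.4, 0.3, 0], "delta_rot": [0, 0, 0.035], "hand": 0.35},
  {"xyz": [0, 0, -0.5], "delta_rot": [0, 0, 0], "hand": 0.35},
  {"xyz": [0, 0, 0], "delta_rot": [0, 0, 0], "hand": 0.35},
])

```text
clock: 21.4
tool_pos: [441.1, -84.2, 89.0]
ee_rot: [-3.141, -0.001, -0.115]
contact_force: [4.5, 1.2, -1.0]
width: 43.5
finger_force: 25.0
```

```bash
python3 -c "
from h import *
o=get_obs();print(o['tool_pos'],o['contact_force'],o['torque'])"
```

```text
[441.122459   -84.24026735  89.03840538] [ 4.47603909  1.18087617 -0.99898657] [ 0.40228599 -0.87349288  0.07337981]
```

Request:
send_rows([
  {"xyz": [0.6, 0, 0], "delta_rot": [0, 0, 0], "hand": 0.35},
  {"xyz": [0, 0, -0.8], "delta_rot": [0, 0, 0], "hand": 0.35},
  {"xyz": [0, 0, 0], "delta_rot": [0, 0, 0], "hand": 0.35},
])

```text
clock: 21.7
tool_pos: [441.3, -84.3, 88.0]
ee_rot: [-3.142, 0.0, -0.115]
contact_force: [3.8, 1.1, -1.3]
width: 43.6
finger_force: 25.0
```

Request:
send_rows([
  {"xyz": [0, 0, -0.8], "delta_rot": [0, 0, 0], "hand": 0.35},
  {"xyz": [0, 0, 0], "delta_rot": [0, 0, 0], "hand": 0.35},
])

```text
clock: 21.9
tool_pos: [441.3, -84.3, 87.3]
ee_rot: [-3.142, 0.0, -0.115]
contact_force: [3.2, 0.6, -0.2]
width: 43.8
finger_force: 25.0
```

```bash
python3 -c "
from h import *
o=get_obs();print(o['tool_pos'],o['contact_force'],o['torque'])"
```

```text
[441.26645284 -84.30861564  87.26434222] [ 3.18215987  0.55398404 -0.21785001] [ 0.35672479 -0.6176384   0.15339189]
```

Request:
send_rows([
  {"xyz": [0.4, 0, -1], "delta_rot": [0, 0, 0.01], "hand": 0.35},
  {"xyz": [0, 0, 0], "delta_rot": [0, 0, 0], "hand": 0.35},
])

```text
clock: 22.1
tool_pos: [441.4, -84.4, 86.1]
ee_rot: [3.141, 0.001, -0.105]
contact_force: [2.9, 1.1, -0.6]
width: 43.9
finger_force: 25.0
```

Request:
send_rows([
  {"xyz": [0.2, 0, -1], "delta_rot": [0, 0, 0.01], "hand": 0.35},
  {"xyz": [0, 0, 0], "delta_rot": [0, 0, 0], "hand": 0.35},
])

```text
clock: 22.3
tool_pos: [441.5, -84.4, 85.0]
ee_rot: [3.141, 0.001, -0.095]
contact_force: [1.7, 0.5, -0.9]
width: 43.9
finger_force: 25.0
```

Request:
send_rows([
  {"xyz": [0, 0, -1], "delta_rot": [0, 0, 0], "hand": 0.35},
  {"xyz": [0, 0, 0], "delta_rot": [0, 0, 0], "hand": 0.35},
])

```text
clock: 22.5
tool_pos: [441.5, -84.4, 84.1]
ee_rot: [3.141, 0.001, -0.095]
contact_force: [0.6, -0.6, -1.5]
width: 43.6
finger_force: 25.0
```

Request:
send_rows([
  {"xyz": [0, 0, -0.7], "delta_rot": [0, 0, 0], "hand": 0.35},
  {"xyz": [0, 0, 0], "delta_rot": [0, 0, 0], "hand": 0.35},
])

```text
clock: 22.7
tool_pos: [441.6, -84.4, 83.5]
ee_rot: [3.141, 0.001, -0.095]
contact_force: [-0.5, -1.2, -1.2]
width: 44.1
finger_force: 25.0
```

Request:
send_rows([
  {"xyz": [0, 0, -0.6], "delta_rot": [0, 0, 0], "hand": 0.35},
  {"xyz": [0, 0, 0], "delta_rot": [0, 0, 0], "hand": 0.35},
])

```text
clock: 22.9
tool_pos: [441.7, -84.4, 83.2]
ee_rot: [3.141, 0.001, -0.095]
contact_force: [-2.8, -1.0, 1.3]
width: 43.8
finger_force: 25.0
```

Request:
send_rows([
  {"xyz": [0, 0, -0.5], "delta_rot": [0, 0, 0], "hand": 0.35},
  {"xyz": [0, 0, 0], "delta_rot": [0, 0, 0], "hand": 0.35},
])

```text
clock: 23.1
tool_pos: [441.7, -84.4, 83.1]
ee_rot: [3.141, 0.001, -0.095]
contact_force: [-5.7, -0.6, 4.2]
width: 43.7
finger_force: 25.0
```

Request:
send_rows([
  {"xyz": [0, 0, -0.4], "delta_rot": [0, 0, 0], "hand": 0.35},
  {"xyz": [0, 0, 0], "delta_rot": [0, 0, 0], "hand": 0.35},
])

```text
clock: 23.3
tool_pos: [441.8, -84.5, 83.1]
ee_rot: [3.141, 0.001, -0.095]
contact_force: [-6.5, -0.8, 7.6]
width: 43.6
finger_force: 25.0
```

Request:
send_rows([
  {"xyz": [-0.5, 0, 0.5], "delta_rot": [0, 0, 0], "hand": 0.35},
  {"xyz": [0, 0, 0], "delta_rot": [0, 0, 0], "hand": 0.5},
  {"xyz": [0, 0, 0], "delta_rot": [0, 0, 0], "hand": 0.65},
  {"xyz": [0, 0, 0], "delta_rot": [0, 0, 0], "hand": 0.65},
  {"xyz": [0, 0, 0], "delta_rot": [0, 0, 0], "hand": 0.65},
])

```text
clock: 23.8
tool_pos: [441.7, -84.3, 82.8]
ee_rot: [-3.141, -0.0, -0.095]
contact_force: [-0.4, 0.2, -0.5]
width: 60.8
finger_force: 0.0
```

Request:
send_rows([
  {"xyz": [0, 0, 15], "delta_rot": [0, 0, 0], "hand": 0.65},
  {"xyz": [0, 0, 35], "delta_rot": [0, 0, 0], "hand": 0.65},
  {"xyz": [0, 0, 40], "delta_rot": [0, 0, 0], "hand": 0.65},
  {"xyz": [-10, -40, 10], "delta_rot": [0, 0, 0], "hand": 0.65},
  {"xyz": [-20, -40, 0], "delta_rot": [0, 0, 0], "hand": 0.65},
  {"xyz": [-20, -40, 0], "delta_rot": [0, 0, 0], "hand": 0.65},
  {"xyz": [-10, -40, 0], "delta_rot": [0, 0, 0], "hand": 0.65},
  {"xyz": [0, 0, 0], "delta_rot": [0, 0, 0], "hand": 0.65},
])

```text
clock: 24.6
tool_pos: [380.5, -247.8, 183.2]
ee_rot: [3.14, -0.001, -0.101]
contact_force: [0.2, 0.5, 0.4]
width: 62.0
finger_force: 0.0
```

Run:
```python
from h import *
o=get_obs();print(o['tool_pos'],o['contact_force'],o['width'])
f=grab_frame("scene"); im=f['image'][...,::-1]
a=cv2.resize(im[205:305,240:340],None,fx=5.8,fy=5.8,interpolation=cv2.INTER_CUBIC)
t=grab_frame("top")['image'][...,::-1]
b=cv2.resize(t[145:285,145:185+20],(220,580)) if 0 else cv2.resize(t[230:285,205:260],(220,220),interpolation=cv2.INTER_CUBIC)
c=cv2.resize(im[165:355,140:360],(220,190))
r=np.zeros((580,220,3),np.uint8); r[:220]=b; r[230:420]=c
for z,rr in((34,30),(48,26),(62,22),(80,22)):
    P=np.array([w2px(f,(441+rr*np.cos(q),-84.8+rr*np.sin(q),z)) for q in np.linspace(0,6.28,60)]);P=((P-[240,205]+.5)*5.8-.5).astype(int)
    cv2.polylines(a,[P.reshape(-1,1,2)],True,(0,255,0),1)
cv2.imwrite('pics/fin.png',np.hstack([a,r]))
```

```text
[ 380.47578194 -247.84831134  183.17627068] [0.21800773 0.4670178  0.36434962] 62.02176777917251
```

View pics/fin.png

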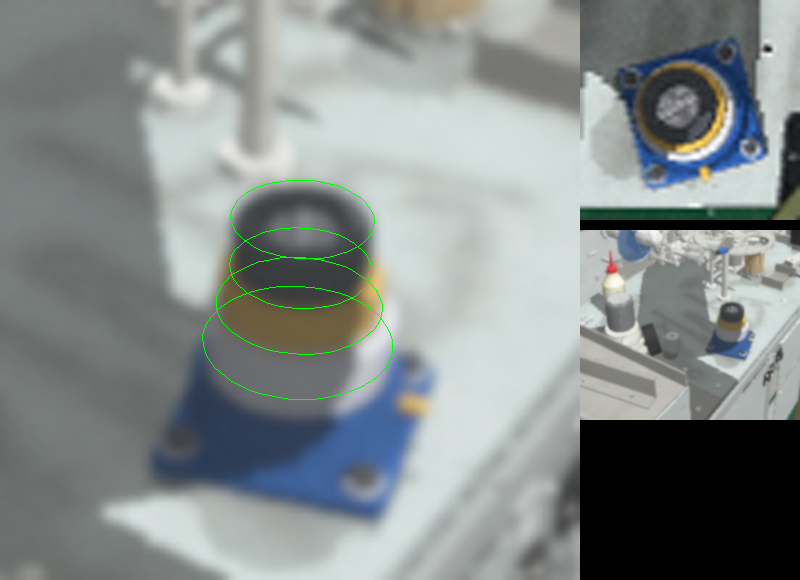

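```bash
python3 -c "
from workcell import *
print(hand_in())"
```

```text
the job is handed in; nothing more can be done
None
```

The stack is rebuilt on the spindle in the order asked (wide steel spacer, brass spacer, drive collar). The collar bar dropped into the nose slot and went about 9 mm down to home, and the highest push I read was about 8 N. The last pictures show the three parts seated with no gaps. The job was handed in at about 25 s, and `hand_in()` gave no verdict.

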